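Put the stacked check weights back into their cases

TASK

The balance check is finished: take the stack of four steel check weights apart from the top down, one weight at a time, and put each into its own round white case, smallest weight in the smallest case and so on up to the largest in the largest. Set each one gently and flat on the case's floor, never dropped or tipped over, and leave the vial and the beaker standing where they are.

Things in the scene. Friction and masses are not known exactly. Their poses are not given: they have to be found in the camera images.
- weight_tiny: smallest check weight: a plain bright steel cylinder, 24 mm diameter, 34 mm high, about 80 g, with a fine groove round its side. At the start it is at the top of the stack, on the second smallest weight, loose and roughly concentric. Origin at the centre of its underside, z up along its axis.
- weight_small: second smallest check weight: a plain bright steel cylinder, 36 mm diameter, 32 mm high, about 170 g, with a fine groove round its side. At the start it rests on the second largest weight, loose and roughly concentric. Origin at the centre of its underside, z up along its axis.
- weight_medium: second largest check weight: a plain bright steel cylinder, 50 mm diameter, 30 mm high, about 300 g, with a fine groove round its side. At the start it rests on the largest weight, loose and roughly concentric. Origin at the centre of its underside, z up along its axis.
- weight_large: largest check weight: a plain bright steel cylinder, 64 mm diameter, 26 mm high, about 500 g, with a fine groove round its side. At the start it stands on the bench at the bottom of the stack, loose and roughly concentric. Origin at the centre of its underside, z up along its axis.
- case_tiny: case of the smallest weight: the smallest of four low, open, round white plastic dishes with a grey felt floor, fixed to the bench: 44 mm inside diameter (10 mm all round the weight), 52 mm outside, 10 mm high over all, floor 3 mm above the bench. Origin at the centre of its underside, on the bench, z up.
- case_small: case of the second smallest weight: the second smallest of four low, open, round white plastic dishes with a grey felt floor, fixed to the bench: 56 mm inside diameter (10 mm all round the weight), 64 mm outside, 10 mm high over all, floor 3 mm above the bench. Origin at the centre of its underside, on the bench, z up.
- case_medium: case of the second largest weight: the second largest of four low, open, round white plastic dishes with a grey felt floor, fixed to the bench: 70 mm inside diameter (10 mm all round the weight), 78 mm outside, 10 mm high over all, floor 3 mm above the bench. Origin at the centre of its underside, on the bench, z up.
- case_large: case of the largest weight: the largest of four low, open, round white plastic dishes with a grey felt floor, fixed to the bench: 84 mm inside diameter (10 mm all round the weight), 92 mm outside, 10 mm high over all, floor 3 mm above the bench. Origin at the centre of its underside, on the bench, z up.
- vial_1: small clear glass vial with a black cap, 25 mm diameter, 50 mm high, loose, standing upright on the bench; not to be moved. Origin at the centre of its underside.
- beaker_50: small clear beaker, 46 x 51 mm, 58 mm high, loose, standing upright on the bench; not to be moved. Origin at the centre of its underside.
Things that resemble listed ones, but are neither listed nor needed, are in the scene too. What is shaped like the case_medium but brown or turquoise is not meant.

How it is judged:
By the outcome, as a careful person would: the job done as asked, in the order asked, and still so for the second after the job is handed in, with the robot touching nothing.
It also fails if it takes over 120 s, if anything falls off the work surface, if the arm or the gripper's body presses on something with over 40 N, if the wrist force passes 120 N, or if a joint passes its speed limit or range.

ROBOT

A 6-joint arm with a two-finger parallel gripper is mounted at the origin on a cart in front of the work surface, level with it; the furniture and walls round the work are solid. World frame = base frame: x ahead of the robot, y to its left, z up, the work surface at z = 0. Lengths are in mm, angles in rad, forces in N, time in s.
With the tool pointing down it reaches from about 300 to 775 mm from the base axis. Payload 14.6 kg.
Tool frame: the origin (TCP) lies midway between the tips of the shut fingers; the grasp point (between the pads) lies 19 mm behind it (manip.tcp_to_grasp is the distance from the TCP to the grasp point, in mm); z points along the fingers, x is the direction in which the jaws open and shut, and the axes are right-handed (so a half turn about z gives the same grasp; the last joint's range is limited). The gripper opens to 94 mm and grips with 3 to 60 N. Pads are 16 mm wide; open, the fingers measure 119 mm over their backs; the gripper's body (75 mm by 177 mm) begins 78 mm behind the grasp point.
Start: joints at [1.072, 0.3, 1.521, -0, 1.321, -0.067], TCP at [230.175, 499.509, 205.446] pointing down, gripper open.
Joint ranges: [-3.03, 3.03], [-0.79, 2.21], [0.23, 2.52], [-1.04, 4.18], [0, 3.07], [-2.55, 2.55]. Speed limits (rad/s): [2.22, 2.22, 2.57, 3.14, 3.14, 3.14].

INTERFACE

Orientations are given as [roll, pitch, yaw] about the fixed x, y, z axes, in that order (R = Rz(yaw) Ry(pitch) Rx(roll)).
In Python, from cell import manip gives the robot as it stands.
- The arm moves only by the tool arm_command, never from a script. Its argument "steps" is a list of rows, each a list of 3 entries, a list of its own where there are three numbers: the opening, from 0 (shut) to 1 (fully open), then the shift along the tool's x, y, z in cm, then the turn about the tool's z in rad. A call has 1 to 5 rows; each row shifts and turns the commanded pose from where the row before left it, along the tool's axes as they then stand; what a row does not reach is not made up. A row lasts 1/12 s, in which the tool goes at most 41.7 mm and 7.16 degrees, less where a joint would pass 70% of its speed; a pose out of reach is approached as far as the arm can. A call with a gripper value outside its range is refused whole. The fingers move at their own pace and stop on an object; "force" is the grip in N (left out, the last holds). Time passes only in rows, so rows that do not move let the fingers close. It gives the time, the measured TCP pose, the force and the opening at its end, in the units of the state.
- manip.read_state(): the state, without advancing time (a new reading comes with each control period).
- manip.camera(name): name is "side" or "top" or "wrist"; returns (picture, depth): 480x640x3 uint8, red, green, blue; 480x640 float32, mm along the optical axis (not along the pixel's ray), 0 where there is no reading.
- manip.calibration(name): a dict with "fx", "fy", "cx", "cy" (pixels), "distortion" ([k1, k2, p1, p2, k3] as OpenCV has them; the pictures are not rectified), "R" (3x3) and "t" (3): a world point X has camera coordinates R X + t; the wrist camera has in their place "tool_from_camera" (4x4, takes a point from camera to tool coordinates, whose origin is the TCP and whose axes are the tool frame's). Camera axes: x right, y down, z forward; pixel columns grow to the right and rows downward; lengths in mm; the calibration is good to about 2 mm. A picture is of the moment at which its call begins: read the wrist's pose just before it. calibration takes no time and is no camera call.
- manip.sign_off(): hands the job in, once; it reports no verdict.
The state is a dict: "clock": time; "joints": joint angles; "qd": joint speeds; "effort": joint torques, N m; "eef_pos": TCP position; "eef_rot": TCP orientation; "wrist_force": force on the tool from outside, world axes, zero at the start; "moment": the same for the moment, N m; "finger_gap": finger opening in mm.
Only numpy, scipy, OpenCV 4.12 (cv2) and the standard library are available. Lean on these libraries where they do the work, as an engineer would, in place of code of your own. Each camera call takes 0.05 s, during which the arm holds its last target.

## Working session

There is one attempt and no reset: what is moved stays moved. The work goes in short steps, Python scripts to look and compute and a tool call to move; the robot and the scene stay as the last step left them, time stands still between calls to the robot, and variables do not carry over. Pictures are saved under pics/ and viewed, and the job is handed in when it is done.

Besides the shell and the picture viewer there is one more tool, called after ">>>" in YAML: its name, and indented under it one key for each argument. arm_command: Moves the arm, as the interface text tells. Its arguments: {"type":"object","properties":{"steps":{"type":"array","items":{"type":"array"}},"force":{"type":"number"}},"required":["steps"]}

```bash
ls; mkdir -p pics; python3 - <<'E'
from cell import manip
import cv2,numpy as np
print(manip.read_state())
for n in("side","top","wrist"):
    p,d=manip.camera(n); cv2.imwrite(f"pics/{n}0.png",p[:,:,::-1]); np.save(f"pics/{n}0.npy",d)
    c=manip.calibration(n); print(n,c)
E
```

```text
pics
{'clock': 0.0, 'joints': array([ 1.07241554e+00,  3.00467852e-01,  1.52157003e+00, -2.85972691e-05,
        1.32068980e+00, -6.65745238e-02]), 'qd': array([-0.00108829,  0.00169172,  0.00067203,  0.00061359,  0.00047885,
       -0.00042941]), 'effort': array([-2.24111813e-03, -5.31809878e+01, -3.52736092e+01,  7.07219378e-02,
        2.44796398e-02, -6.85586610e-05]), 'eef_pos': array([230.05559232, 499.29214799, 204.89278289]), 'eef_rot': array([-3.14154478e+00,  1.13436415e-03,  1.13899718e+00]), 'wrist_force': array([-0.20475142,  0.10620837, -0.03604681]), 'moment': array([-0.12445815, -0.00754368,  0.01845231]), 'finger_gap': 93.99102487310756}
side {'fx': 522.1271190554946, 'fy': 522.1271190554946, 'cx': 320.04095785177776, 'cy': 244.4863093072197, 'distortion': array([0.01071912, 0.        , 0.        , 0.        , 0.        ]), 'R': array([[-0.93791591, -0.34686129, -0.0009916 ],
       [-0.13198089,  0.35951828, -0.92375735],
       [ 0.32077216, -0.86627585, -0.38297698]]), 't': array([490.75228818, 151.73075372, 976.93810759])}
top {'fx': 602.3732547528165, 'fy': 602.
[... 221 characters left out ...]
9097, -0.02131137, -0.16120406],
       [ 0.16120001,  0.00191903, -0.98691989]]), 't': array([ -30.79524727,  542.26738066, 1426.61645712])}
wrist {'fx': 390.9955457627553, 'fy': 390.9955457627553, 'cx': 323.56198949224256, 'cy': 232.80914363721777, 'distortion': array([-0.07069004,  0.        ,  0.        ,  0.        ,  0.        ]), 'tool_from_camera': array([[ 9.99999637e-01, -8.07180217e-04, -2.74248359e-04,
         8.20406432e-01],
       [ 8.51660851e-04,  9.60161443e-01,  2.79444588e-01,
        -8.18624428e+01],
       [ 3.77605569e-05, -2.79444720e-01,  9.60161782e-01,
        -1.79612501e+02],
       [ 0.00000000e+00,  0.00000000e+00,  0.00000000e+00,
         1.00000000e+00]])}
```

View pics/side0.png

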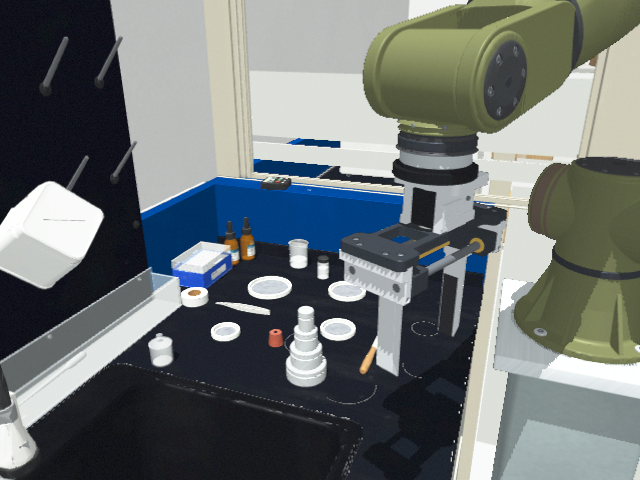

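View pics/top0.png

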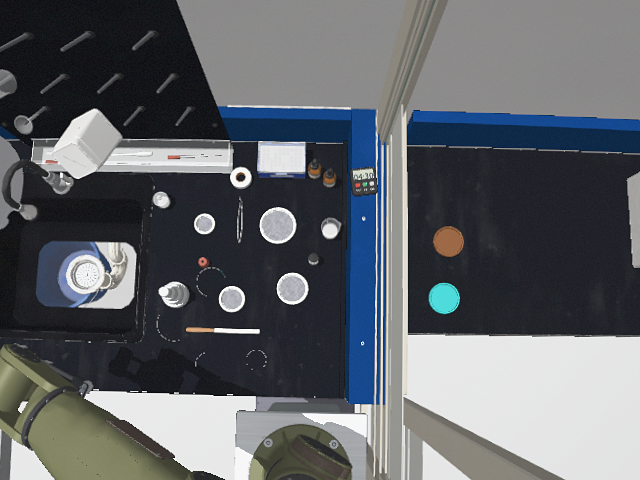

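View pics/wrist0.png

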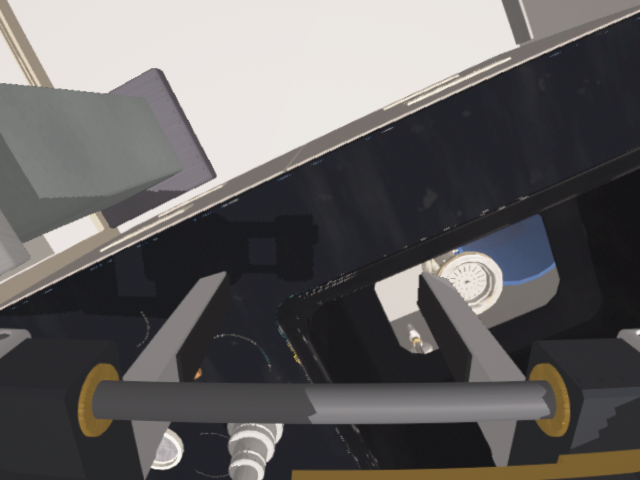

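Top view: cases at about (204,224) tiny, (231,299) small, (292,289) medium and (278,225) large. The stack is at (173,293), the vial at (314,259) and the beaker at (331,228). The ring at (241,177) is a tape roll.

```bash
cat > h.py <<'E'
from cell import manip
import cv2,numpy as np
def cal(n,st=None):
    c=manip.calibration(n);K=np.array([[c['fx'],0,c['cx']],[0,c['fy'],c['cy']],[0,0,1]])
    if n!='wrist': R=c['R'];t=c['t']
    else:
        r,p,y=st['eef_rot']
        from scipy.spatial.transform import Rotation as Ro
        T=np.eye(4);T[:3,:3]=Ro.from_euler('xyz',[r,p,y]).as_matrix();T[:3,3]=st['eef_pos']
        W=np.linalg.inv(T@c['tool_from_camera']);R=W[:3,:3];t=W[:3,3]
    return K,c['distortion'],R,t
def und(C,uv): return cv2.undistortPoints(np.array(uv,float).reshape(-1,1,2),C[0],C[1]).reshape(-1,2)
def onplane(C,uv,z):
    u=und(C,uv);d=np.c_[u,np.ones(len(u))]@C[2];o=-C[2].T@C[3]
    return o+d*((z-o[2])/d[:,2])[:,None]
def cloud(C,depth):
    v,u=np.mgrid[:480,:640];n=und(C,np.stack([u,v],-1).reshape(-1,2).astype(float))
    P=np.c_[n,np.ones(len(n))]*depth.reshape(-1,1)
    return ((P-C[3])@C[2]).reshape(480,640,3)
def proj(C,X): return cv2.projectPoints(np.array(X,float).reshape(-1,1,3),cv2.Rodrigues(C[2])[0],C[3],C[0],C[1])[0].reshape(-1,2)
def circ(xy):
    xy=np.asarray(xy);A=np.c_[2*xy,np.ones(len(xy))];s=np.linalg.lstsq(A,(xy**2).sum(1),rcond=None)[0]
    return s[:2],np.sqrt(s[2]+s[:2]@s[:2])
E
python3 - <<'E'
from h import *
for n,boxes in(("top",dict(tiny=(188,208,222,240),small=(214,282,250,316),medium=(272,268,313,309),large=(255,203,301,248))),("side",dict(tiny=(205,318,245,345),small=(318,315,358,342),large=(244,272,296,302),medium=(326,279,367,303)))):
    im=cv2.imread(f"pics/{n}0.png");C=cal(n);D=np.load(f"pics/{n}0.npy")
    g=im.min(2)
    for k,(a,b,c,d) in boxes.items():
        m=(g[b:d,a:c]>100).astype(np.uint8)
        cs=max(cv2.findContours(m,cv2.RETR_EXTERNAL,cv2.CHAIN_APPROX_NONE)[0],key=cv2.contourArea).reshape(-1,2)+[a,b]
        e=cv2.fitEllipse(cs.astype(np.float32))
        P=onplane(C,cs,10)[:,:2];
        print(n,k,np.round(onplane(C,[e[0]],7),1),circ(P),e)
    P=cloud(C,D)
    a,b,c,d=(150,275,195,312) if n=="top" else (283,302,330,388)
    S=P[b:d,a:c].reshape(-1,3)
    if n=="top":
        for z in(122,88,56,26):
            q=S[abs(S[:,2]-z)<4]; print(z,len(q),q.mean(0),q.min(0),q.max(0)) if len(q) else 0
    for z0,z1,r in((92,118,12),(60,84,18),(30,52,25),(4,22,32)):
        q=S[(S[:,2]>z0)&(S[:,2]<z1)]
        q=q[np.linalg.norm(q[:,:2]-np.median(q[:,:2],0),axis=1)<50]
        if len(q)>5:
            print(z0,len(q),circ(q[:,:2]),np.median(q,0))
C=cal("top");D=np.load("pics/top0.npy");P=cloud(C,D)
print("bench",P[270,230],P[340,300]);
for uv,z in(((314,259),50),((331,228),58),((203,261),20),((162,200),30)): print(uv,P[uv[1],uv[0]],onplane(C,[uv],z))
im=cv2.imread("pics/top0.png");cv2.imwrite("pics/t1.png",cv2.resize(im[140:360,140:360],None,fx=2.7,fy=2.7,interpolation=cv2.INTER_CUBIC))
im=cv2.imread("pics/side0.png");cv2.imwrite("pics/s1.png",cv2.resize(im[220:420,180:400],None,fx=3,fy=3,interpolation=cv2.INTER_CUBIC))
E
```

```text
top tiny [[611.2 257.5   7. ]] (array([610.68222602, 256.92505154]), np.float64(26.001788589181825)) ((203.99261474609375, 223.35601806640625), (20.084850311279297, 20.55770492553711), 62.53671646118164)
top small [[422.4 179.7   7. ]] (array([422.22190254, 179.27967484]), np.float64(31.7425436157435)) ((231.39999389648438, 298.6539611816406), (25.37256622314453, 25.875137329101562), 41.23804473876953)
top medium [[451.8  30.1   7. ]] (array([451.68288568,  29.97330245]), np.float64(38.78987798502927)) ((292.02880859375, 288.178466796875), (31.165483474731445, 31.45705795288086), 41.8723258972168)
top large [[610.8  71.2   7. ]] (array([610.45316887,  71.0093768 ]), np.float64(45.97369872624354)) ((277.431884765625, 224.986083984375), (35.9591178894043, 36.355751037597656), 66.67704772949219)
122 60 [425.84155099 323.72924204 121.1597507 ] [415.49708384 311.73370701 118.33948475] [436.65410813 335.30459436 125.45757286]
88 62 [426.18860351 315.28622278  87.30097312] [411.32424765 303.71741266  84.07766484] [444.59653622 335.51355544  91.8161118 ]
56 99 [425.21539226 310.98046228  55.
[... 1730 characters left out ...]
30 383 (array([428.13427597, 320.34907649]), np.float64(24.6424478061138)) [418.71749135 340.77541452  41.23900332]
4 386 (array([428.00699442, 320.11672761]), np.float64(30.844230932750058)) [415.86638766 345.94403757  13.0778627 ]
bench [495.43364333 187.90283977  -5.76558438] [324.89112098   7.41467083  -3.07145965]
(314, 259) [519.85504947 -22.8337961   49.403516  ] [[519.7667254  -22.83343956  50.        ]]
(331, 228) [603.92037297 -63.7358457   17.21645324] [[595.69350718 -62.58351296  58.        ]]
(203, 261) [512.01778509 251.12386554  28.09183418] [[513.15535672 252.62988641  20.        ]]
(162, 200) [662.39631691 360.83843393  38.45433416] [[664.46590491 363.05975412  30.        ]]
```

View pics/t1.png

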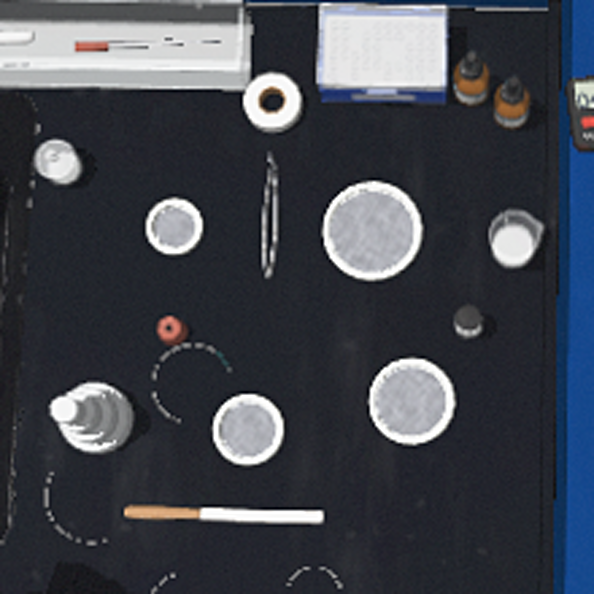

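View pics/s1.png

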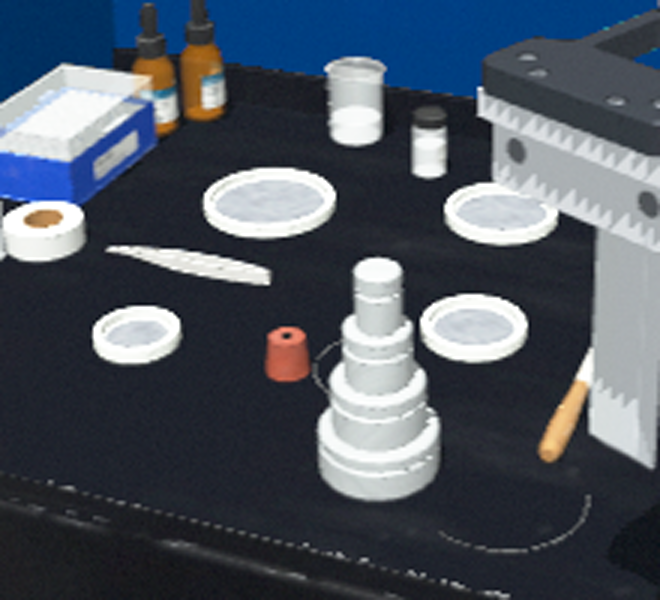

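```bash
cat >> h.py <<'E'
def go(x,y,z,yaw=None):
    s=manip.read_state();p=s['eef_pos'];w=s['eef_rot'][2]
    d=np.array([x,y,z])-p
    c,n=np.cos(w),np.sin(w)
    print('t',round(s['clock'],2),'pos',p.round(1),'rot',s['eef_rot'].round(4),'gap',round(s['finger_gap'],1),'F',s['wrist_force'].round(1))
    print('tool cm',np.round([ (d[0]*c+d[1]*n)/10,(d[0]*n-d[1]*c)/10,-d[2]/10],2), 'turn',None if yaw is None else round(w-yaw,3))
E
python3 -c "
from h import *
go(426,324.3,205)"
```

```text
t 0.15 pos [230.1 499.3 205. ] rot [-3.1415e+00  9.0000e-04  1.1390e+00] gap 93.8 F [ 0.8  0.3 -1.3]
tool cm [-7.7  25.12  0.  ] turn None
```

>>> arm_command:
  steps:
    - [0.7,[-0.6,2.0,0],0]
    - [0.7,[-1.1,3.6,0],0]
    - [0.7,[-1.2,3.9,0],0]
    - [0.7,[-1.2,3.9,0],0]
    - [0.7,[-1.2,3.9,0],0]
  force: 15

```text
clock: 0.57
eef_pos: [366.0, 377.5, 205.3]
eef_rot: [-3.141, 0.0, 1.14]
wrist_force: [0.8, 0.6, -0.2]
finger_gap: 66.8
```

>>> arm_command:
  steps:
    - [0.7,[-1.2,3.9,0],0]
    - [0.7,[-0.8,2.6,0],0]
    - [0.7,[-0.4,1.3,0],0]
    - [0.7,[0,0,0],0]
    - [0.7,[0,0,0],0]

```text
clock: 0.98
eef_pos: [425.7, 324.7, 205.2]
eef_rot: [-3.141, 0.0, 1.138]
wrist_force: [-0.1, 0.6, 0.4]
finger_gap: 66.0
```

```bash
python3 -c "
from h import *
go(426,324.3,205)
s=manip.read_state();p,d=manip.camera('wrist');cv2.imwrite('pics/w1.png',p[:,:,::-1]);np.save('pics/w1.npy',d)
C=cal('wrist',s)
P=cloud(C,d)
q=P[(abs(P[...,2]-122)<5)&(np.hypot(P[...,0]-426,P[...,1]-324)<30)]
print(len(q),q.mean(0) if len(q) else 0)
print(proj(C,[[426,324.3,122],[427,322,88],[428,320,26]]))
"
```

```text
t 0.98 pos [425.7 324.7 205.2] rot [-3.1411e+00  3.0000e-04  1.1381e+00] gap 66.0 F [-0.1  0.6  0.4]
tool cm [-0.02  0.04  0.02] turn None
870 [426.39191302 324.6979022  122.07136462]
[[322.27048495 240.7603226 ]
 [320.31201626 230.16403197]
 [319.38560926 214.02679107]]
```

View pics/w1.png

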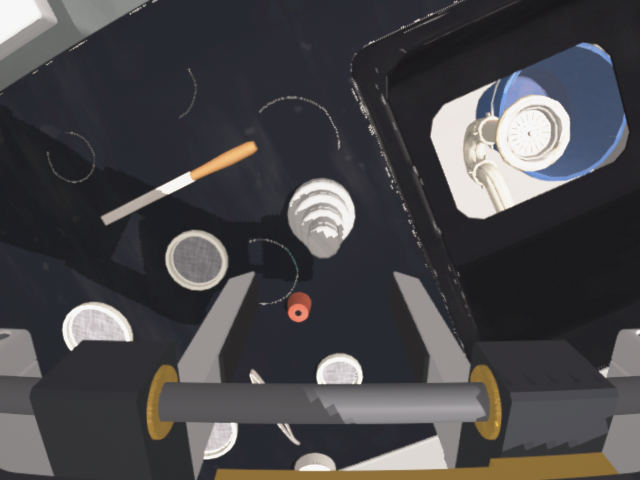

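The wrist view shows the stack at (322,225) with the tiny weight's top at (323,240), centred between the fingers. I'll go down now.

>>> arm_command:
  steps:
    - [0.7,[0,0,1.5],0]
    - [0.7,[0,0,3],0]
    - [0.7,[0,0,3],0]
    - [0.7,[0,0,2],0]
    - [0.7,[0,0,1],0]

```text
clock: 1.45
eef_pos: [423.8, 325.1, 97.9]
eef_rot: [-3.14, 0.003, 1.141]
wrist_force: [-0.6, -0.1, -0.3]
finger_gap: 65.7
```

>>> arm_command:
  steps:
    - [0.5,[0,0,0],0]
    - [0.38,[0,0,0],0]
    - [0.32,[0,0,0],0]
    - [0.28,[0,0,0],0]
    - [0.25,[0,0,0],0]

```text
clock: 1.87
eef_pos: [426.3, 324.9, 101.5]
eef_rot: [3.141, -0.001, 1.139]
wrist_force: [-0.2, -0.2, -0.5]
finger_gap: 36.2
```

>>> arm_command:
  steps:
    - [0.2,[0,0,0],0]
    - [0.2,[0,0,0],0]
    - [0.2,[0,0,0],0]
    - [0.2,[0,0,0],0]
    - [0.2,[0,0,0],0]

```text
clock: 2.28
eef_pos: [426.1, 324.7, 100.9]
eef_rot: [3.141, -0.001, 1.139]
wrist_force: [-1.4, -0.8, 5.9]
finger_gap: 23.7
```

>>> arm_command:
  steps:
    - [0.2,[0,0,0],0]
    - [0.2,[0,0,0],0]
    - [0.2,[0,0,-0.2],0]
    - [0.2,[0,0,-0.3],0]
    - [0.2,[0,0,-0.5],0]

```text
clock: 2.7
eef_pos: [425.6, 324.3, 110.2]
eef_rot: [-3.141, 0.001, 1.139]
wrist_force: [-0.1, -0.4, -1.6]
finger_gap: 23.5
```

>>> arm_command:
  steps:
    - [0.2,[0,0,-1],0]
    - [0.2,[0,0,-1.5],0]
    - [0.2,[0,0,-1.5],0]
    - [0.2,[0,0,-0.8],0]
    - [0.2,[0,0,0],0]

```text
clock: 3.12
eef_pos: [426.6, 325.0, 160.7]
eef_rot: [3.14, -0.003, 1.139]
wrist_force: [0.6, 0.3, -2.2]
finger_gap: 23.6
```

```bash
python3 -c "
from h import *
go(611,257,158)
s=manip.read_state();p,d=manip.camera('side');cv2.imwrite('pics/s2.png',cv2.resize(p[120:420,180:480,::-1],None,fx=2,fy=2))
p,d=manip.camera('wrist');cv2.imwrite('pics/w2.png',p[:,:,::-1])
"
```

```text
t 3.12 pos [426.6 325.  160.7] rot [ 3.1399e+00 -2.8000e-03  1.1390e+00] gap 23.6 F [ 0.6  0.3 -2.2]
tool cm [ 1.55 19.6   0.27] turn None
```

View pics/s2.png

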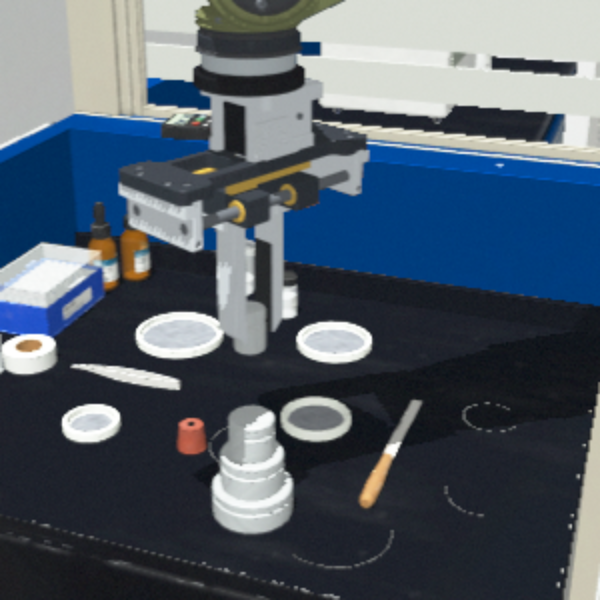

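View pics/w2.png

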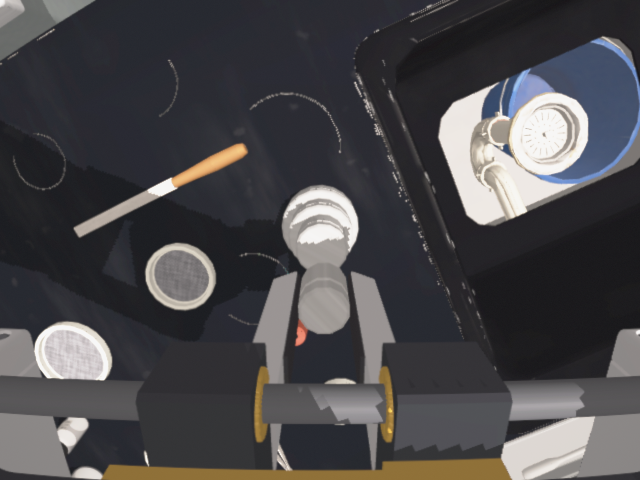

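The tiny weight is held upright in the fingers, at (250,328) in the side crop, and the other three are still stacked at (250,470). Next I'll carry it over its case.

>>> arm_command:
  steps:
    - [0.2,[0.1,1.0,0],0]
    - [0.2,[0.15,2.2,0],0]
    - [0.2,[0.25,3.2,0],0]
    - [0.2,[0.25,3.4,0],0]
    - [0.2,[0.25,3.4,0],0]

```text
clock: 3.63
eef_pos: [551.5, 277.2, 157.5]
eef_rot: [-3.141, 0.001, 1.139]
wrist_force: [-0.6, 0.4, -0.1]
finger_gap: 23.7
```

>>> arm_command:
  steps:
    - [0.2,[0.25,3.2,0],0]
    - [0.2,[0.2,2.2,0],0]
    - [0.2,[0.1,1.0,0],0]
    - [0.2,[0,0,0],0]
    - [0.2,[0,0,0],0]

```text
clock: 4.05
eef_pos: [610.4, 256.0, 157.1]
eef_rot: [-3.14, 0.001, 1.138]
wrist_force: [-0.1, 0.2, -0.8]
finger_gap: 23.6
```

```bash
python3 -c "
from h import *
go(611,257,16)
s=manip.read_state()
p,d=manip.camera('wrist');cv2.imwrite('pics/w3.png',p[:,:,::-1])
C=cal('wrist',s);print(proj(C,[[611,257,10],[451,30,10],[422.3,179.5,10],[610.5,71,10]]))
"
```

```text
t 4.05 pos [610.4 256.  157.1] rot [-3.1402e+00  1.3000e-03  1.1383e+00] gap 23.6 F [-0.1  0.2 -0.8]
tool cm [ 0.11  0.02 14.11] turn None
[[324.25103456 218.4738462 ]
 [ 11.10969591 163.63442014]
 [134.99869595  48.48812366]
 [143.12002854 299.43547681]]
```

View pics/w3.png

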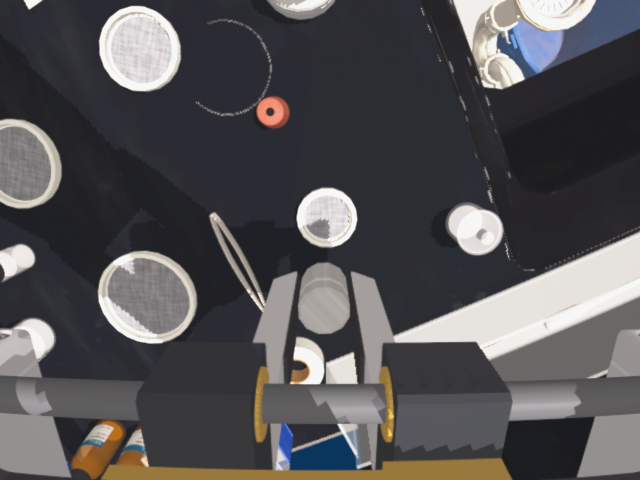

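The tiny case sits at (326,217), within about 2 px of my prediction of (324,218). I'll lower the weight, slowly at the end.

>>> arm_command:
  steps:
    - [0.2,[0.1,0,1.5],0]
    - [0.2,[0.05,0,3],0]
    - [0.2,[0,0,3],0]
    - [0.2,[0,0,2.5],0]
    - [0.2,[0,0,1.4],0]

```text
clock: 4.52
eef_pos: [609.0, 258.1, 41.4]
eef_rot: [-3.139, 0.003, 1.14]
wrist_force: [-0.6, -0.6, -1.1]
finger_gap: 23.2
```

>>> arm_command:
  steps:
    - [0.2,[0,0,0.8],0]
    - [0.2,[0,0,0.4],0]
    - [0.2,[0,0,0.2],0]
    - [0.2,[0,0,0],0]
    - [0.2,[0,0,0],0]

```text
clock: 4.93
eef_pos: [611.6, 258.2, 31.8]
eef_rot: [3.14, -0.001, 1.139]
wrist_force: [-0.3, -0.7, -0.3]
finger_gap: 23.4
```

>>> arm_command:
  steps:
    - [0.2,[0,0,0.1],0]
    - [0.2,[0,0,0.1],0]
    - [0.2,[0,0,0.1],0]
    - [0.2,[0,0,0.1],0]
    - [0.2,[0,0,0],0]

```text
clock: 5.35
eef_pos: [611.0, 257.9, 26.2]
eef_rot: [-3.141, 0.0, 1.139]
wrist_force: [0.2, 0.3, -0.9]
finger_gap: 23.6
```

>>> arm_command:
  steps:
    - [0.2,[0,0,0.2],0]
    - [0.2,[0,0,0.2],0]
    - [0.2,[0,0,0.2],0]
    - [0.2,[0,0,0.1],0]
    - [0.2,[0,0,0.0],0]

```text
clock: 5.77
eef_pos: [610.9, 257.9, 19.0]
eef_rot: [-3.141, 0.0, 1.139]
wrist_force: [-0.1, -0.2, -0.8]
finger_gap: 23.4
```

>>> arm_command:
  steps:
    - [0.2,[0,0,0.05],0]
    - [0.2,[0,0,0.05],0]
    - [0.2,[0,0,0.05],0]
    - [0.2,[0,0,0.05],0]
    - [0.2,[0,0,0],0]

```text
clock: 6.18
eef_pos: [611.0, 257.9, 17.3]
eef_rot: [-3.142, 0.0, 1.139]
wrist_force: [0.2, 0.5, -1.6]
finger_gap: 23.7
```

>>> arm_command:
  steps:
    - [0.2,[0,0,0.05],0]
    - [0.2,[0,0,0.05],0]
    - [0.2,[0,0,0.0],0]
    - [0.2,[0,0,0.0],0]

```text
clock: 6.52
eef_pos: [611.0, 257.9, 16.4]
eef_rot: [-3.142, 0.0, 1.139]
wrist_force: [-0.5, 0.0, -0.2]
finger_gap: 23.7
```

```bash
python3 -c "
from h import *
go(611,257,16)
p,d=manip.camera('side');cv2.imwrite('pics/s3.png',cv2.resize(p[260:380,150:300,::-1],None,fx=5,fy=5,interpolation=2))
"
```

```text
t 6.52 pos [611.  257.9  16.4] rot [-3.1416  0.      1.139 ] gap 23.7 F [-0.5  0.  -0.2]
tool cm [-0.09  0.04  0.04] turn None
```

View pics/s3.png

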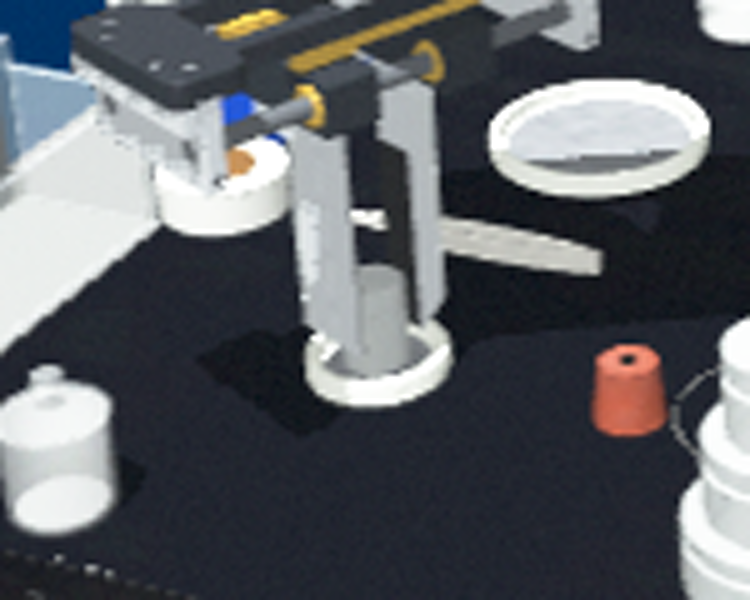

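The side view shows the tiny weight inside the case ring at about (380,350), almost on the floor. I'll creep down until it touches.

>>> arm_command:
  steps:
    - [0.2,[0,0,0.05],0]
    - [0.2,[0,0,0.03],0]
    - [0.2,[0,0,0.0],0]
    - [0.2,[0,0,0.0],0]

```text
clock: 6.9
eef_pos: [611.1, 257.9, 15.9]
eef_rot: [3.141, -0.0, 1.139]
wrist_force: [-1.3, -1.0, 2.7]
finger_gap: 23.6
```

>>> arm_command:
  steps:
    - [0.2,[0,0,0.04],0]
    - [0.2,[0,0,0.03],0]
    - [0.2,[0,0,0.0],0]
    - [0.2,[0,0,0.0],0]

```text
clock: 7.23
eef_pos: [611.2, 258.0, 15.9]
eef_rot: [3.141, -0.0, 1.139]
wrist_force: [-3.4, -1.4, 10.6]
finger_gap: 23.2
```

Contact. I'll back off the press and release.

>>> arm_command:
  steps:
    - [0.2,[0,0,-0.05],0]
    - [0.26,[0,0,0],0]
    - [0.3,[0,0,0],0]
    - [0.36,[0,0,0],0]
    - [0.42,[0,0,0],0]

```text
clock: 7.65
eef_pos: [611.0, 257.9, 15.2]
eef_rot: [-3.141, 0.0, 1.139]
wrist_force: [-0.2, -1.0, -0.2]
finger_gap: 37.3
```

>>> arm_command:
  steps:
    - [0.5,[0,0,0],0]
    - [0.6,[0,0,-0.3],0]
    - [0.6,[0,0,-1],0]
    - [0.6,[0,0,-2],0]
    - [0.6,[0,0,-3],0]

```text
clock: 8.07
eef_pos: [610.0, 257.6, 77.6]
eef_rot: [-3.139, 0.003, 1.139]
wrist_force: [0.1, -0.7, 0.5]
finger_gap: 56.1
```

>>> arm_command:
  steps:
    - [0.7,[0,0,-3],0]
    - [0.7,[0,0,-3],0]
    - [0.7,[0,0,-1.5],0]
    - [0.7,[0,0,0],0]

```text
clock: 8.4
eef_pos: [612.4, 258.5, 158.9]
eef_rot: [3.136, -0.005, 1.139]
wrist_force: [-0.6, -0.5, 0.4]
finger_gap: 65.5
```

```bash
python3 -c "
from h import *
go(427,322.3,155)
p,d=manip.camera('side');cv2.imwrite('pics/s4.png',cv2.resize(p[220:400,150:390,::-1],None,fx=3,fy=3,interpolation=2))
"
```

```text
t 8.4 pos [612.4 258.5 158.9] rot [ 3.1364 -0.0051  1.139 ] gap 65.5 F [-0.6 -0.5  0.4]
tool cm [ -1.96 -19.51   0.39] turn None
```

View pics/s4.png

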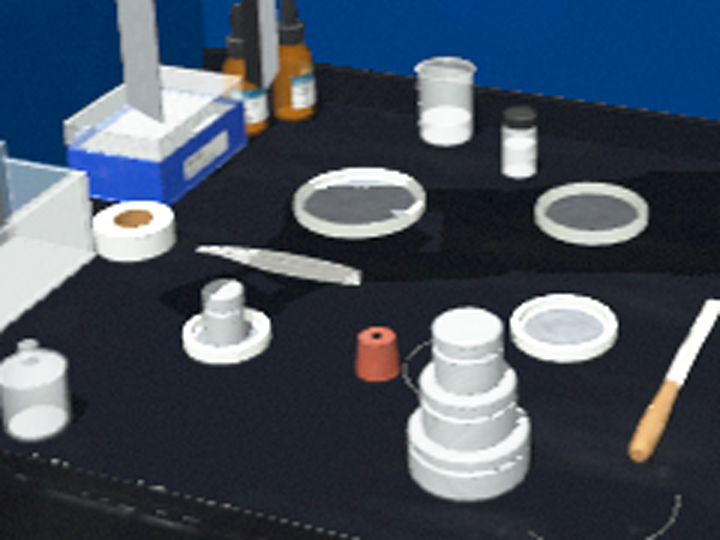

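The tiny weight stands upright in its case at (225,320). The remaining stack at (468,400) is undisturbed. Next is the small weight.

>>> arm_command:
  steps:
    - [0.7,[-0.1,-1.0,0],0]
    - [0.7,[-0.2,-2.4,0],0]
    - [0.7,[-0.35,-3.4,0],0]
    - [0.7,[-0.35,-3.6,0],0]
    - [0.7,[-0.35,-3.6,0],0]

```text
clock: 8.87
eef_pos: [476.2, 304.0, 151.9]
eef_rot: [-3.14, 0.002, 1.138]
wrist_force: [0.5, 0.1, 1.5]
finger_gap: 66.0
```

>>> arm_command:
  steps:
    - [0.7,[-0.3,-3.0,0],0]
    - [0.7,[-0.15,-1.6,0],0]
    - [0.7,[-0.05,-0.8,0],0]
    - [0.7,[0,0,0],0]
    - [0.7,[0,0,0],0]

```text
clock: 9.28
eef_pos: [427.5, 322.2, 153.1]
eef_rot: [-3.142, 0.0, 1.139]
wrist_force: [0.2, -0.3, 1.2]
finger_gap: 65.8
```

```bash
cat > m.py <<'E'
import sys
from h import *
x,y,z,f=float(sys.argv[1]),float(sys.argv[2]),float(sys.argv[3]),sys.argv[4]
s=manip.read_state();p,d=manip.camera('wrist');cv2.imwrite(f,p[:,:,::-1])
C=cal('wrist',s);P=cloud(C,d)
q=P[(abs(P[...,2]-z)<4)&(np.hypot(P[...,0]-x,P[...,1]-y)<40)]
print(len(q),q.mean(0),(q.min(0)+q.max(0))/2)
go(x,y,z)
E
python3 m.py 427 322.3 88 pics/w4.png
```

```text
2185 [427.52543103 323.2635503   88.21811724] [428.30424363 322.96262826  87.2155155 ]
t 9.33 pos [427.9 322.  153.1] rot [-3.1415e+00  4.0000e-04  1.1385e+00] gap 65.6 F [-0.5 -0.8  0.4]
tool cm [-0.01 -0.09  6.51] turn None
```

View pics/w4.png

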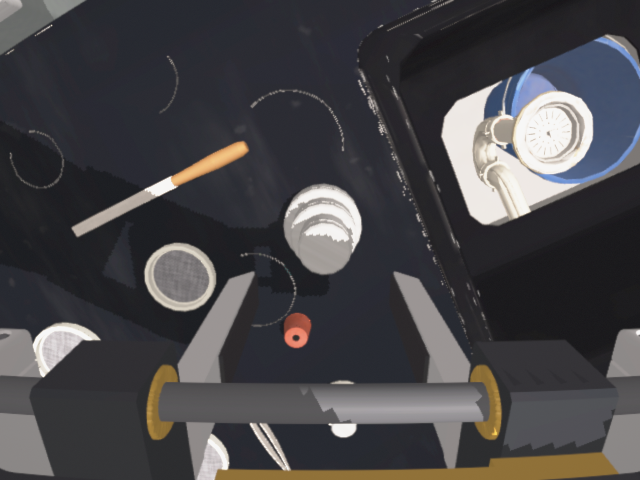

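The small weight's top is at (325,252), centred to about 1 mm. I'll descend to z≈68 and grip it.

>>> arm_command:
  steps:
    - [0.7,[0.05,0,1.2],0]
    - [0.7,[0,0,2.4],0]
    - [0.7,[0,0,2.4],0]
    - [0.7,[0,0,1.5],0]
    - [0.7,[0,0,0.7],0]

```text
clock: 9.75
eef_pos: [427.4, 321.6, 68.9]
eef_rot: [-3.14, 0.003, 1.138]
wrist_force: [-0.2, 1.4, 0.1]
finger_gap: 65.5
```

>>> arm_command:
  steps:
    - [0.6,[0,0,0.3],0]
    - [0.5,[0,0,0],0]
    - [0.44,[0,0,0],0]
    - [0.4,[0,0,0],0]
    - [0.37,[0,0,0],0]

```text
clock: 10.17
eef_pos: [427.7, 323.0, 69.3]
eef_rot: [3.141, -0.001, 1.139]
wrist_force: [0.1, -1.7, 0.8]
finger_gap: 36.9
```

>>> arm_command:
  steps:
    - [0.33,[0,0,0],0]
    - [0.33,[0,0,0],0]
    - [0.33,[0,0,0],0]
    - [0.33,[0,0,0],0]
    - [0.33,[0,0,0],0]
  force: 20

```text
clock: 10.58
eef_pos: [427.7, 323.0, 69.2]
eef_rot: [3.141, -0.001, 1.139]
wrist_force: [-0.1, -0.7, 6.5]
finger_gap: 35.5
```

>>> arm_command:
  steps:
    - [0.33,[0,0,-0.2],0]
    - [0.33,[0,0,-0.3],0]
    - [0.33,[0,0,-0.6],0]
    - [0.33,[0,0,-1.2],0]
    - [0.33,[0,0,-1.5],0]

```text
clock: 11.0
eef_pos: [426.9, 322.5, 106.5]
eef_rot: [-3.141, 0.001, 1.139]
wrist_force: [0.5, -0.4, -0.9]
finger_gap: 35.4
```

>>> arm_command:
  steps:
    - [0.33,[0,0,-1.2],0]
    - [0.33,[0,0,-0.6],0]
    - [0.33,[0,0,0],0]
    - [0.33,[0,0,0],0]

```text
clock: 11.33
eef_pos: [427.2, 322.7, 124.3]
eef_rot: [3.142, -0.0, 1.139]
wrist_force: [0.8, 0.4, -1.2]
finger_gap: 35.6
```

```bash
python3 -c "
from h import *
go(422.3,179.5,16)
p,d=manip.camera('side');cv2.imwrite('pics/s5.png',cv2.resize(p[160:400,150:470,::-1],None,fx=2,fy=2,interpolation=2))
"
```

```text
t 11.33 pos [427.2 322.7 124.3] rot [ 3.1416 -0.      1.139 ] gap 35.6 F [ 0.8  0.4 -1.2]
tool cm [-13.21   5.55  10.83] turn None
```

View pics/s5.png

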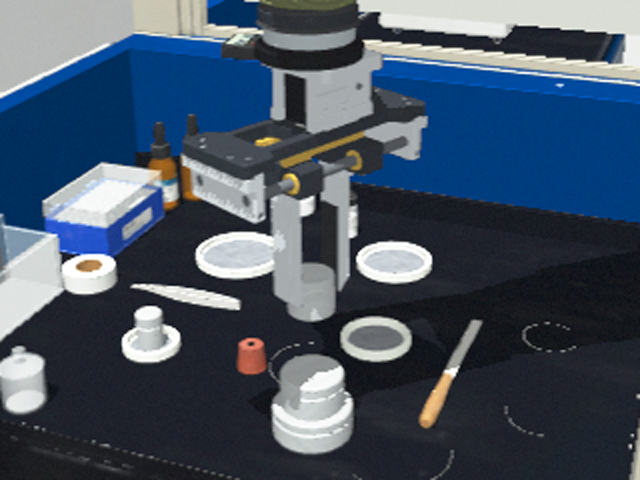

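The small weight is held upright at (312,295), and the medium and large weights are undisturbed at (313,405). I'll move it over its case.

>>> arm_command:
  steps:
    - [0.33,[-0.9,0.4,0],0]
    - [0.33,[-2.0,0.85,0],0]
    - [0.33,[-2.9,1.2,0],0]
    - [0.33,[-2.9,1.2,0],0]
    - [0.33,[-2.3,1.0,0],0]

```text
clock: 11.8
eef_pos: [422.6, 201.1, 123.7]
eef_rot: [-3.141, 0.001, 1.139]
wrist_force: [0.2, -0.5, -1.9]
finger_gap: 35.5
```

>>> arm_command:
  steps:
    - [0.33,[-1.5,0.6,0],0]
    - [0.33,[-0.7,0.3,0],0]
    - [0.33,[0,0,0],0]
    - [0.33,[0,0,0],0]

```text
clock: 12.13
eef_pos: [422.5, 179.8, 124.3]
eef_rot: [-3.141, 0.0, 1.138]
wrist_force: [0.5, -0.2, -2.0]
finger_gap: 35.7
```

```bash
python3 -c "
from h import *
go(422.3,179.5,16)
s=manip.read_state()
p,d=manip.camera('wrist');cv2.imwrite('pics/w5.png',p[:,:,::-1])
C=cal('wrist',s);print(proj(C,[[422.3,179.5,10],[451,30,10]]))
"
```

```text
t 12.13 pos [422.5 179.8 124.3] rot [-3.1414  0.      1.1384] gap 35.7 F [ 0.5 -0.2 -2. ]
tool cm [-3.000e-02 -1.000e-02  1.083e+01] turn None
[[322.22304755 228.23956518]
 [177.91600695 328.26647075]]
```

View pics/w5.png

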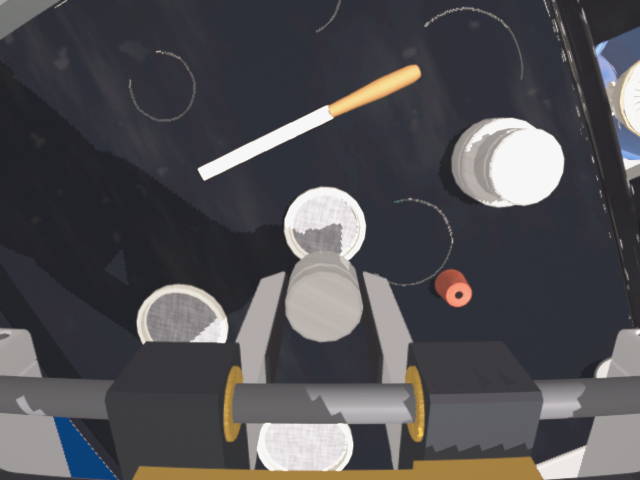

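The small case at (325,227) lines up. I'll lower.

>>> arm_command:
  steps:
    - [0.33,[0.08,0,1.5],0]
    - [0.33,[0,0,2.6],0]
    - [0.33,[0,0,2.6],0]
    - [0.33,[0,0,1.5],0]
    - [0.33,[0,0,0.8],0]

```text
clock: 12.6
eef_pos: [421.8, 181.0, 32.3]
eef_rot: [-3.139, 0.002, 1.14]
wrist_force: [-0.1, 0.4, -1.7]
finger_gap: 35.8
```

>>> arm_command:
  steps:
    - [0.33,[0,0,0.4],0]
    - [0.33,[0,0,0.2],0]
    - [0.33,[0,0,0.2],0]
    - [0.33,[0,0,0.1],0]
    - [0.33,[0,0,0.1],0]

```text
clock: 13.02
eef_pos: [423.2, 180.6, 25.0]
eef_rot: [3.141, -0.001, 1.139]
wrist_force: [0.4, -0.6, -1.5]
finger_gap: 35.6
```

>>> arm_command:
  steps:
    - [0.33,[0,0,0.1],0]
    - [0.33,[0,0,0.1],0]
    - [0.33,[0,0,0.1],0]
    - [0.33,[0,0,0.1],0]
    - [0.33,[0,0,0],0]

```text
clock: 13.43
eef_pos: [422.7, 180.4, 20.3]
eef_rot: [-3.141, 0.0, 1.139]
wrist_force: [-0.6, -0.1, -0.3]
finger_gap: 35.8
```

>>> arm_command:
  steps:
    - [0.33,[0,0,0.1],0]
    - [0.33,[0,0,0.1],0]
    - [0.33,[0,0,0.05],0]
    - [0.33,[0,0,0],0]
    - [0.33,[0,0,0],0]

```text
clock: 13.85
eef_pos: [422.8, 180.4, 17.9]
eef_rot: [-3.142, 0.0, 1.139]
wrist_force: [-0.9, -0.1, -2.0]
finger_gap: 35.5
```

>>> arm_command:
  steps:
    - [0.33,[0,0,0.05],0]
    - [0.33,[0,0,0.05],0]
    - [0.33,[0,0,0],0]
    - [0.33,[0,0,0],0]

```text
clock: 14.18
eef_pos: [422.8, 180.4, 16.9]
eef_rot: [-3.142, -0.0, 1.139]
wrist_force: [-0.5, -0.4, -1.7]
finger_gap: 35.6
```

>>> arm_command:
  steps:
    - [0.33,[0,0,0.05],0]
    - [0.33,[0,0,0.03],0]
    - [0.33,[0,0,0],0]
    - [0.33,[0,0,0],0]

```text
clock: 14.52
eef_pos: [422.9, 180.4, 16.3]
eef_rot: [3.141, -0.0, 1.139]
wrist_force: [-0.2, 0.1, 3.3]
finger_gap: 35.8
```

>>> arm_command:
  steps:
    - [0.33,[0,0,0.03],0]
    - [0.33,[0,0,0.03],0]
    - [0.33,[0,0,0],0]
    - [0.33,[0,0,0],0]

```text
clock: 14.85
eef_pos: [422.9, 180.4, 16.2]
eef_rot: [3.141, -0.0, 1.139]
wrist_force: [-5.4, -2.5, 12.1]
finger_gap: 35.8
```

>>> arm_command:
  steps:
    - [0.33,[0,0,-0.06],0]
    - [0.39,[0,0,0],0]
    - [0.43,[0,0,0],0]
    - [0.48,[0,0,0],0]
    - [0.55,[0,0,0],0]

```text
clock: 15.27
eef_pos: [422.8, 180.4, 16.1]
eef_rot: [-3.142, 0.0, 1.139]
wrist_force: [-0.3, 0.2, -0.3]
finger_gap: 48.5
```

>>> arm_command:
  steps:
    - [0.6,[0,0,0],0]
    - [0.65,[0,0,-0.3],0]
    - [0.65,[0,0,-1],0]
    - [0.65,[0,0,-2],0]
    - [0.7,[0,0,-2.5],0]

```text
clock: 15.68
eef_pos: [422.1, 180.2, 74.6]
eef_rot: [-3.14, 0.001, 1.139]
wrist_force: [0.5, 0.6, -0.1]
finger_gap: 64.5
```

>>> arm_command:
  steps:
    - [0.75,[0,0,-2.5],0]
    - [0.75,[0,0,-1.7],0]
    - [0.8,[0,0,-0.8],0]
    - [0.8,[0,0,0],0]
    - [0.8,[0,0,0],0]

```text
clock: 16.1
eef_pos: [422.6, 180.3, 123.9]
eef_rot: [3.142, -0.0, 1.139]
wrist_force: [0.5, 0.6, -0.8]
finger_gap: 75.2
```

```bash
python3 -c "
from h import *
go(428,320.5,125)
p,d=manip.camera('side');cv2.imwrite('pics/s6.png',cv2.resize(p[160:400,150:470,::-1],None,fx=2,fy=2,interpolation=2))
"
```

```text
t 16.1 pos [422.6 180.3 123.9] rot [ 3.1416 -0.      1.139 ] gap 75.2 F [ 0.5  0.6 -0.8]
tool cm [12.95 -5.38 -0.11] turn None
```

View pics/s6.png

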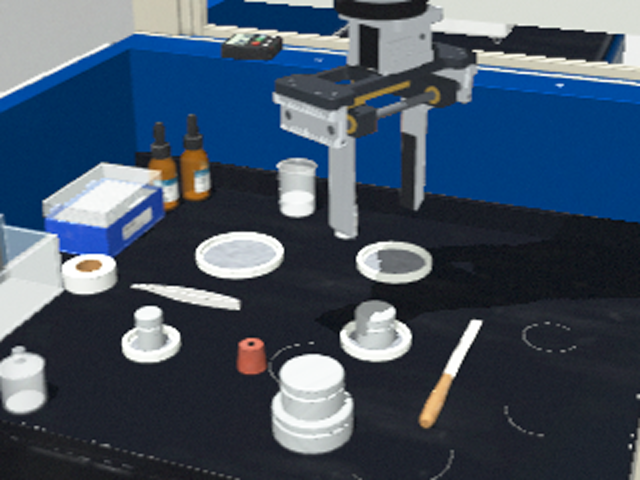

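The small weight is upright in its case at (376,330). Next is the medium weight, at (312,380).

>>> arm_command:
  steps:
    - [0.85,[0.9,-0.4,0],0]
    - [0.85,[2.0,-0.85,0],0]
    - [0.85,[2.8,-1.15,0],0]
    - [0.85,[2.8,-1.15,0],0]
    - [0.85,[2.3,-0.95,0],0]

```text
clock: 16.57
eef_pos: [426.5, 299.5, 123.1]
eef_rot: [-3.141, 0.001, 1.139]
wrist_force: [0.0, -0.0, 0.8]
finger_gap: 79.6
```

>>> arm_command:
  steps:
    - [0.85,[1.5,-0.6,0],0]
    - [0.85,[0.65,-0.28,0],0]
    - [0.85,[0,0,0],0]
    - [0.85,[0,0,0],0]

```text
clock: 16.9
eef_pos: [427.8, 320.2, 123.4]
eef_rot: [-3.141, 0.001, 1.139]
wrist_force: [1.3, -0.0, -0.9]
finger_gap: 80.0
```

```bash
python3 m.py 428 320.5 56 pics/w6.png
```

```text
4154 [427.87604041 322.26733075  56.28410357] [428.88412777 321.76795801  55.30813173]
t 16.95 pos [428.  319.8 123.7] rot [-3.1411e+00  9.0000e-04  1.1387e+00] gap 79.7 F [-0.   0.  -0.3]
tool cm [ 0.06 -0.02  6.77] turn None
```

View pics/w6.png

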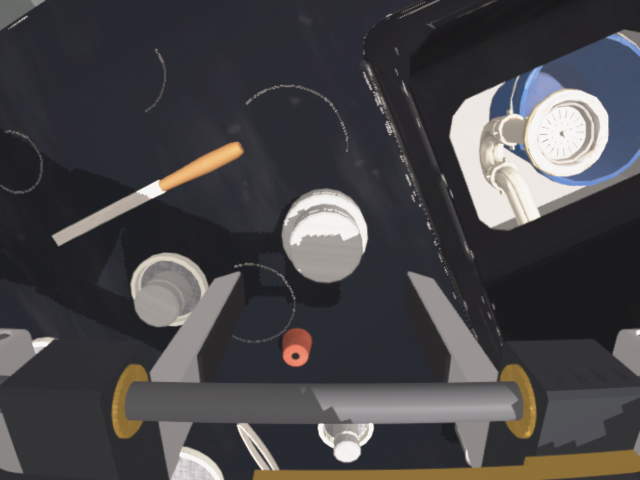

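The medium weight's top is at (325,243), with the weight about 1.5 mm towards +x. I'll descend to z≈38.

>>> arm_command:
  steps:
    - [0.85,[0.15,0,1.2],0]
    - [0.85,[0,0,2.4],0]
    - [0.85,[0,0,2.4],0]
    - [0.85,[0,0,1.4],0]
    - [0.85,[0,0,0.7],0]

```text
clock: 17.37
eef_pos: [427.9, 320.5, 40.5]
eef_rot: [-3.14, 0.003, 1.138]
wrist_force: [0.2, 0.2, -0.3]
finger_gap: 79.9
```

>>> arm_command:
  steps:
    - [0.75,[0,0,0.3],0]
    - [0.65,[0,0,0.15],0]
    - [0.6,[0,0,0],0]
    - [0.56,[0,0,0],0]
    - [0.52,[0,0,0],0]

```text
clock: 17.78
eef_pos: [429.1, 322.0, 39.4]
eef_rot: [3.141, -0.001, 1.139]
wrist_force: [-1.6, -2.5, 1.4]
finger_gap: 50.8
```

>>> arm_command:
  steps:
    - [0.48,[0,0,0],0]
    - [0.48,[0,0,0],0]
    - [0.48,[0,0,0],0]
    - [0.48,[0,0,0],0]
    - [0.48,[0,0,0],0]
  force: 28

```text
clock: 18.2
eef_pos: [429.1, 322.0, 39.3]
eef_rot: [3.141, -0.001, 1.139]
wrist_force: [-1.2, -1.8, 6.3]
finger_gap: 49.4
```

>>> arm_command:
  steps:
    - [0.48,[0,0,-0.2],0]
    - [0.48,[0,0,-0.3],0]
    - [0.48,[0,0,-0.6],0]
    - [0.48,[0,0,-1.2],0]
    - [0.48,[0,0,-1.8],0]

```text
clock: 18.62
eef_pos: [428.2, 321.5, 79.7]
eef_rot: [-3.14, 0.002, 1.139]
wrist_force: [-0.0, -0.1, -3.2]
finger_gap: 49.9
```

>>> arm_command:
  steps:
    - [0.48,[0,0,-1.8],0]
    - [0.48,[0,0,-1.2],0]
    - [0.48,[0,0,-0.6],0]
    - [0.48,[0,0,0],0]
    - [0.48,[0,0,0],0]

```text
clock: 19.03
eef_pos: [428.6, 321.8, 115.6]
eef_rot: [3.142, -0.0, 1.139]
wrist_force: [0.4, -0.0, -3.0]
finger_gap: 49.4
```

```bash
python3 -c "
from h import *
go(451.7,30,16)
p,d=manip.camera('side');cv2.imwrite('pics/s7.png',cv2.resize(p[160:400,150:470,::-1],None,fx=2,fy=2,interpolation=2))
"
```

```text
t 19.03 pos [428.6 321.8 115.6] rot [ 3.1416e+00 -1.0000e-04  1.1390e+00] gap 49.4 F [ 0.4 -0.  -3. ]
tool cm [-25.54  14.31   9.96] turn None
```

View pics/s7.png

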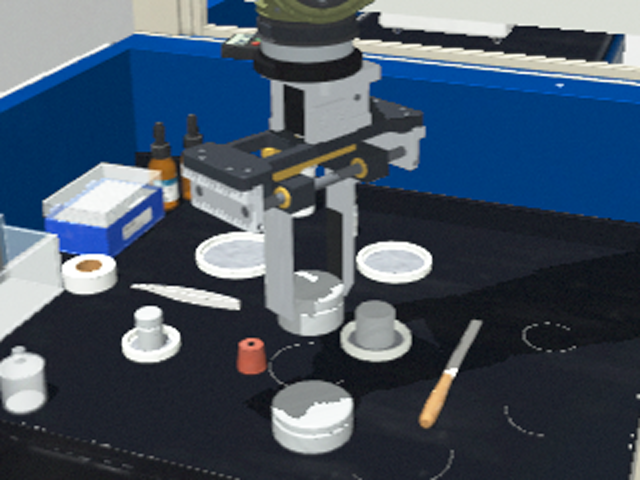

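Medium is held upright at (312,300) and large is alone at (313,415). I'll carry medium to its case.

>>> arm_command:
  steps:
    - [0.48,[-0.9,0.5,0],0]
    - [0.48,[-1.9,1.05,0],0]
    - [0.48,[-2.8,1.55,0],0]
    - [0.48,[-3.0,1.7,0],0]
    - [0.48,[-3.0,1.7,0],0]

```text
clock: 19.5
eef_pos: [438.5, 187.4, 114.9]
eef_rot: [-3.141, 0.001, 1.14]
wrist_force: [0.2, -0.5, -2.8]
finger_gap: 49.6
```

>>> arm_command:
  steps:
    - [0.48,[-3.0,1.7,0],0]
    - [0.48,[-3.0,1.7,0],0]
    - [0.48,[-3.0,1.7,0],0]
    - [0.48,[-2.3,1.3,0],0]
    - [0.48,[-1.6,0.9,0],0]

```text
clock: 19.92
eef_pos: [450.9, 38.8, 115.1]
eef_rot: [-3.141, 0.001, 1.137]
wrist_force: [0.2, 0.6, -2.9]
finger_gap: 49.3
```

>>> arm_command:
  steps:
    - [0.48,[-0.8,0.45,0],0]
    - [0.48,[-0.2,0.1,0],0]
    - [0.48,[0,0,0],0]
    - [0.48,[0,0,0],0]

```text
clock: 20.25
eef_pos: [452.2, 30.9, 115.5]
eef_rot: [-3.141, -0.0, 1.139]
wrist_force: [0.0, 0.7, -2.3]
finger_gap: 49.4
```

```bash
python3 -c "
from h import *
go(451.7,30,16)
s=manip.read_state()
p,d=manip.camera('wrist');cv2.imwrite('pics/w7.png',p[:,:,::-1])
C=cal('wrist',s);print(proj(C,[[451.7,30,10],[520,-23,50]]))
"
```

```text
t 20.25 pos [452.2  30.9 115.5] rot [-3.1412 -0.      1.1395] gap 49.4 F [ 0.   0.7 -2.3]
tool cm [-0.1  -0.01  9.95] turn None
[[321.20807355 231.35507575]
 [294.21988895 358.05060799]]
```

View pics/w7.png

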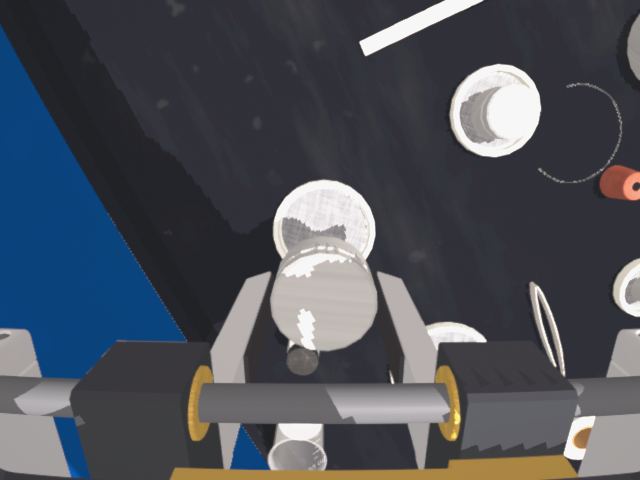

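The medium case at (324,231) is aligned with the held weight, and the vial at (302,357) is about 84 mm clear of the fingers. I'll lower.

>>> arm_command:
  steps:
    - [0.48,[0,0,1.2],0]
    - [0.48,[0,0,2.4],0]
    - [0.48,[0,0,2.4],0]
    - [0.48,[0,0,1.4],0]
    - [0.48,[0,0,0.8],0]

```text
clock: 20.72
eef_pos: [451.5, 31.2, 31.9]
eef_rot: [-3.139, 0.001, 1.14]
wrist_force: [-0.2, 0.3, -2.7]
finger_gap: 49.4
```

>>> arm_command:
  steps:
    - [0.48,[0,0,0.4],0]
    - [0.48,[0,0,0.2],0]
    - [0.48,[0,0,0.2],0]
    - [0.48,[0,0,0.1],0]
    - [0.48,[0,0,0.1],0]

```text
clock: 21.13
eef_pos: [452.8, 30.3, 24.2]
eef_rot: [3.141, -0.0, 1.139]
wrist_force: [0.4, 0.7, -3.5]
finger_gap: 49.2
```

>>> arm_command:
  steps:
    - [0.48,[0,0,0.1],0]
    - [0.48,[0,0,0.1],0]
    - [0.48,[0,0,0.1],0]
    - [0.48,[0,0,0.05],0]
    - [0.48,[0,0,0],0]

```text
clock: 21.55
eef_pos: [452.3, 30.2, 20.1]
eef_rot: [-3.141, 0.0, 1.139]
wrist_force: [-0.7, -0.4, -2.5]
finger_gap: 49.3
```

>>> arm_command:
  steps:
    - [0.48,[0,0,0.1],0]
    - [0.48,[0,0,0.1],0]
    - [0.48,[0,0,0.05],0]
    - [0.48,[0,0,0],0]
    - [0.48,[0,0,0],0]

```text
clock: 21.97
eef_pos: [452.4, 30.2, 17.6]
eef_rot: [-3.142, 0.0, 1.139]
wrist_force: [-0.2, -0.3, -2.8]
finger_gap: 49.5
```

>>> arm_command:
  steps:
    - [0.48,[0,0,0.05],0]
    - [0.48,[0,0,0.03],0]
    - [0.48,[0,0,0],0]
    - [0.48,[0,0,0],0]

```text
clock: 22.3
eef_pos: [452.4, 30.2, 16.8]
eef_rot: [-3.142, 0.0, 1.139]
wrist_force: [-0.1, 0.5, -3.2]
finger_gap: 49.4
```

>>> arm_command:
  steps:
    - [0.48,[0,0,0.03],0]
    - [0.48,[0,0,0.03],0]
    - [0.48,[0,0,0],0]
    - [0.48,[0,0,0],0]

```text
clock: 22.63
eef_pos: [452.4, 30.2, 16.3]
eef_rot: [3.142, -0.0, 1.139]
wrist_force: [-2.8, 0.5, -0.2]
finger_gap: 49.5
```

>>> arm_command:
  steps:
    - [0.48,[0,0,0.03],0]
    - [0.48,[0,0,0],0]
    - [0.48,[0,0,0],0]
    - [0.48,[0,0,0],0]

```text
clock: 22.97
eef_pos: [452.4, 30.2, 16.3]
eef_rot: [3.141, -0.0, 1.139]
wrist_force: [-3.7, -0.8, 7.3]
finger_gap: 49.4
```

>>> arm_command:
  steps:
    - [0.48,[0,0,-0.03],0]
    - [0.54,[0,0,0],0]
    - [0.58,[0,0,0],0]
    - [0.63,[0,0,0],0]
    - [0.7,[0,0,0],0]

```text
clock: 23.38
eef_pos: [452.5, 30.2, 16.3]
eef_rot: [3.141, -0.0, 1.139]
wrist_force: [-0.0, 1.2, 0.2]
finger_gap: 63.0
```

>>> arm_command:
  steps:
    - [0.75,[0,0,0],0]
    - [0.75,[0,0,-0.3],0]
    - [0.75,[0,0,-1],0]
    - [0.8,[0,0,-2],0]
    - [0.8,[0,0,-2.5],0]

```text
clock: 23.8
eef_pos: [451.7, 30.2, 74.8]
eef_rot: [-3.14, 0.001, 1.139]
wrist_force: [-0.0, -0.2, -0.5]
finger_gap: 75.1
```

>>> arm_command:
  steps:
    - [0.9,[0,0,-2.0],0]
    - [0.95,[0,0,-1.2],0]
    - [0.95,[0,0,-0.6],0]
    - [0.95,[0,0,0],0]
    - [0.95,[0,0,0],0]

```text
clock: 24.22
eef_pos: [452.2, 30.2, 112.1]
eef_rot: [3.142, 0.0, 1.139]
wrist_force: [-0.4, -0.5, -0.6]
finger_gap: 89.3
```

```bash
python3 -c "
from h import *
go(428,320.5,112)
p,d=manip.camera('side');cv2.imwrite('pics/s8.png',cv2.resize(p[160:400,150:470,::-1],None,fx=2,fy=2,interpolation=2))
"
```

```text
t 24.22 pos [452.2  30.2 112.1] rot [3.1415 0.     1.139 ] gap 89.3 F [-0.4 -0.5 -0.6]
tool cm [ 2.535e+01 -1.435e+01  1.000e-02] turn None
```

View pics/s8.png

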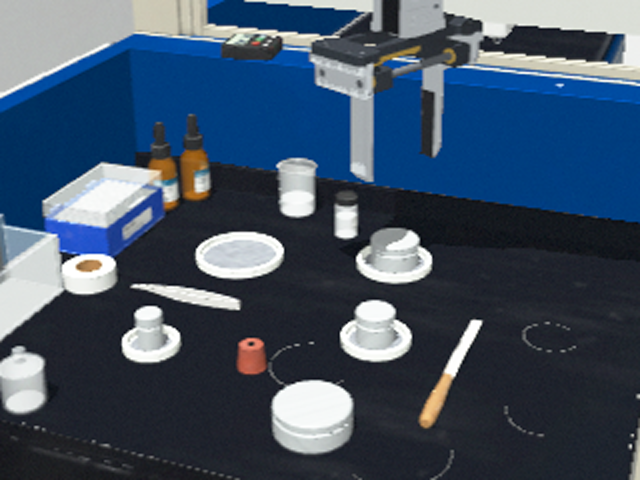

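Medium is flat in its case at (394,252), and the vial at (346,215) and beaker at (297,187) are standing. I'll go back for the large weight.

>>> arm_command:
  steps:
    - [0.95,[0.9,-0.5,0],0]
    - [0.95,[1.9,-1.05,0],0]
    - [0.95,[2.8,-1.55,0],0]
    - [0.95,[3.0,-1.7,0],0]
    - [0.95,[3.0,-1.7,0],0]

```text
clock: 24.68
eef_pos: [441.0, 164.6, 111.5]
eef_rot: [-3.141, 0.001, 1.138]
wrist_force: [-0.3, 0.0, 0.2]
finger_gap: 88.9
```

>>> arm_command:
  steps:
    - [0.95,[3.0,-1.7,0],0]
    - [0.95,[3.0,-1.7,0],0]
    - [0.95,[3.0,-1.7,0],0]
    - [0.95,[2.3,-1.3,0],0]
    - [0.95,[1.6,-0.9,0],0]

```text
clock: 25.1
eef_pos: [428.2, 313.3, 111.3]
eef_rot: [-3.141, 0.001, 1.141]
wrist_force: [-1.1, 0.6, 0.0]
finger_gap: 89.0
```

>>> arm_command:
  steps:
    - [0.95,[0.7,-0.45,0],0]
    - [0.95,[0.15,-0.1,0],0]
    - [0.95,[0,0,0],0]
    - [0.95,[0,0,0],0]

```text
clock: 25.43
eef_pos: [428.1, 319.7, 112.0]
eef_rot: [-3.141, 0.001, 1.138]
wrist_force: [-0.6, -0.3, 0.6]
finger_gap: 89.2
```

```bash
python3 m.py 428 320.5 26 pics/w8.png
```

```text
5970 [428.07416211 321.34747799  26.30178836] [429.4261742  320.78111642  25.41534658]
t 25.48 pos [428.2 319.6 112.1] rot [-3.1414e+00  4.0000e-04  1.1380e+00] gap 89.1 F [ 0.  -0.1  0.7]
tool cm [ 0.07 -0.06  8.61] turn None
```

View pics/w8.png

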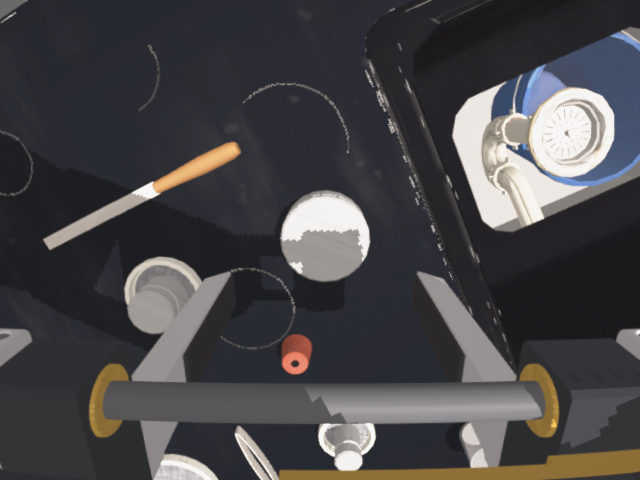

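Large is at (325,237), about 1.5 mm towards +x. I'll descend to z≈11.

>>> arm_command:
  steps:
    - [0.95,[0.15,0,1.2],0]
    - [0.95,[0,0,2.4],0]
    - [0.95,[0,0,2.4],0]
    - [0.95,[0,0,1.4],0]
    - [0.95,[0,0,0.8],0]

```text
clock: 25.9
eef_pos: [428.0, 320.7, 27.7]
eef_rot: [-3.14, 0.003, 1.138]
wrist_force: [-0.5, -0.1, -0.1]
finger_gap: 89.1
```

>>> arm_command:
  steps:
    - [0.95,[0,0,0.5],0]
    - [0.95,[0,0,0.4],0]
    - [0.95,[0,0,0.3],0]
    - [0.95,[0,0,0.2],0]
    - [0.95,[0,0,0.1],0]

```text
clock: 26.32
eef_pos: [429.0, 322.0, 15.5]
eef_rot: [3.141, -0.001, 1.139]
wrist_force: [-0.3, -0.3, 0.2]
finger_gap: 88.9
```

>>> arm_command:
  steps:
    - [0.9,[0,0,0.2],0]
    - [0.85,[0,0,0.15],0]
    - [0.8,[0,0,0.1],0]
    - [0.75,[0,0,0],0]
    - [0.71,[0,0,0],0]

```text
clock: 26.73
eef_pos: [428.8, 321.9, 10.8]
eef_rot: [3.142, -0.0, 1.139]
wrist_force: [0.1, 0.4, -0.7]
finger_gap: 68.3
```

>>> arm_command:
  steps:
    - [0.68,[0,0,0],0]
    - [0.66,[0,0,0],0]
    - [0.62,[0,0,0],0]
    - [0.62,[0,0,0],0]
    - [0.62,[0,0,0],0]
  force: 40

```text
clock: 27.15
eef_pos: [428.6, 321.6, 10.7]
eef_rot: [-3.141, 0.001, 1.139]
wrist_force: [-2.3, -3.5, 2.7]
finger_gap: 63.3
```

>>> arm_command:
  steps:
    - [0.62,[0,0,0],0]
    - [0.62,[0,0,0],0]
    - [0.62,[0,0,-0.2],0]
    - [0.62,[0,0,-0.3],0]
    - [0.62,[0,0,-0.3],0]

```text
clock: 27.57
eef_pos: [428.7, 322.0, 18.7]
eef_rot: [-3.141, -0.0, 1.139]
wrist_force: [-1.2, 0.6, -6.0]
finger_gap: 63.0
```

```bash
python3 -c "
from h import *
go(610.5,71,14)
p,d=manip.camera('side');cv2.imwrite('pics/s9.png',cv2.resize(p[230:410,200:440,::-1],None,fx=3,fy=3,interpolation=2))
"
```

```text
t 27.57 pos [428.7 322.   18.7] rot [-3.1413 -0.      1.139 ] gap 63.0 F [-1.2  0.6 -6. ]
tool cm [-15.19  27.02   0.47] turn None
```

View pics/s9.png

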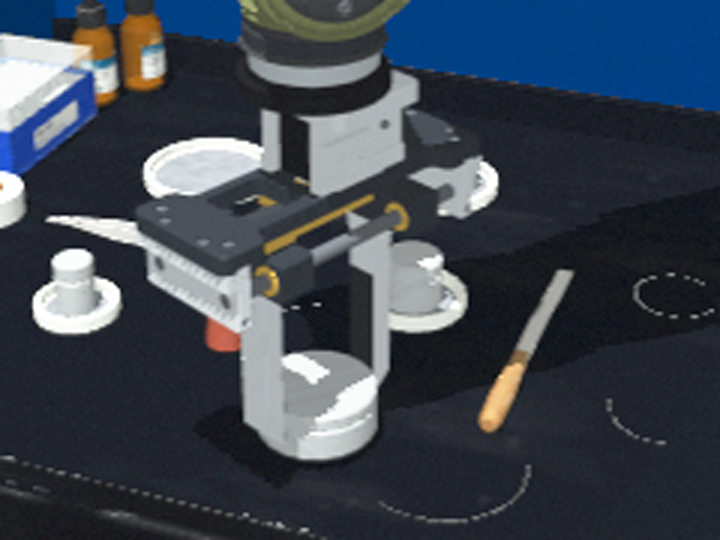

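Large is clear of the bench and level at (320,405), with −6 N at the wrist, which fits its weight. I'll raise and carry it.

>>> arm_command:
  steps:
    - [0.62,[0,0,-0.8],0]
    - [0.62,[0,0,-1.5],0]
    - [0.62,[0,0,-2],0]
    - [0.62,[0,0,-2],0]
    - [0.62,[0,0,-1.2],0]

```text
clock: 28.03
eef_pos: [429.3, 322.3, 96.3]
eef_rot: [3.14, -0.002, 1.139]
wrist_force: [1.7, -0.4, -5.2]
finger_gap: 63.1
```

>>> arm_command:
  steps:
    - [0.62,[-0.4,0.7,-0.5],0]
    - [0.62,[-0.9,1.6,0],0]
    - [0.62,[-1.4,2.5,0],0]
    - [0.62,[-1.6,2.8,0],0]
    - [0.62,[-1.6,2.8,0],0]

```text
clock: 28.45
eef_pos: [499.0, 223.2, 98.5]
eef_rot: [-3.141, 0.0, 1.14]
wrist_force: [0.7, -0.5, -5.4]
finger_gap: 63.4
```

>>> arm_command:
  steps:
    - [0.62,[-1.6,2.8,0],0]
    - [0.62,[-1.6,2.8,0],0]
    - [0.62,[-1.6,2.8,0],0]
    - [0.62,[-1.6,2.8,0],0]
    - [0.62,[-1.3,2.4,0],0]

```text
clock: 28.87
eef_pos: [590.6, 95.3, 98.3]
eef_rot: [-3.141, 0.001, 1.138]
wrist_force: [-0.5, 1.2, -6.1]
finger_gap: 63.1
```

>>> arm_command:
  steps:
    - [0.62,[-0.9,1.7,0],0]
    - [0.62,[-0.5,0.9,0],0]
    - [0.62,[-0.2,0.4,0],0]
    - [0.62,[0,0,0],0]
    - [0.62,[0,0,0],0]

```text
clock: 29.28
eef_pos: [609.8, 71.5, 98.5]
eef_rot: [-3.141, 0.0, 1.14]
wrist_force: [-1.3, -0.1, -5.3]
finger_gap: 63.2
```

```bash
python3 -c "
from h import *
go(610.5,71,14)
s=manip.read_state()
p,d=manip.camera('wrist');cv2.imwrite('pics/w9.png',p[:,:,::-1])
C=cal('wrist',s);print(proj(C,[[610.5,71,10],[520,-23,50],[596,-62.6,58]]))
"
```

```text
t 29.28 pos [609.8  71.5  98.5] rot [-3.1409e+00  1.0000e-04  1.1395e+00] gap 63.2 F [-1.3 -0.1 -5.3]
tool cm [-0.02  0.08  8.45] turn None
[[322.25437761 239.15143472]
 [117.14875851 190.56506292]
 [124.65171083 324.27790339]]
```

View pics/w9.png

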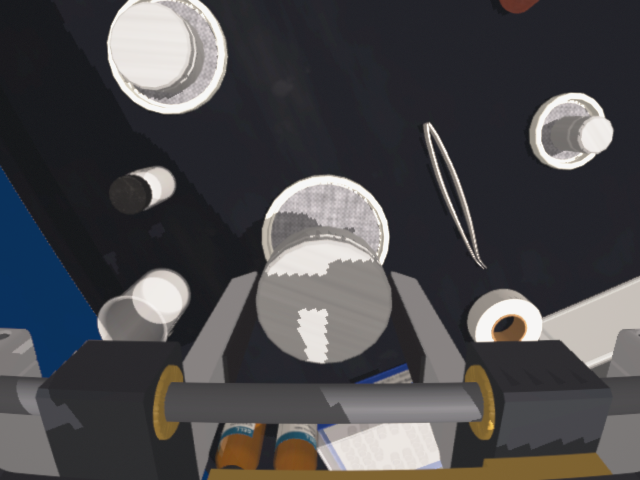

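The large case at (326,238) is aligned. The beaker and vial on the left are well outside the finger sweep. I'll lower.

>>> arm_command:
  steps:
    - [0.62,[0.08,0.05,1.2],0]
    - [0.62,[0,0,2.0],0]
    - [0.62,[0,0,1.8],0]
    - [0.62,[0,0,1.2],0]
    - [0.62,[0,0,0.6],0]

```text
clock: 29.75
eef_pos: [610.0, 71.9, 28.4]
eef_rot: [-3.139, 0.001, 1.14]
wrist_force: [0.1, 0.1, -6.4]
finger_gap: 63.2
```

>>> arm_command:
  steps:
    - [0.62,[0,0,0.3],0]
    - [0.62,[0,0,0.2],0]
    - [0.62,[0,0,0.2],0]
    - [0.62,[0,0,0.1],0]
    - [0.62,[0,0,0.1],0]

```text
clock: 30.17
eef_pos: [611.5, 71.4, 22.3]
eef_rot: [3.141, -0.0, 1.139]
wrist_force: [0.4, -0.4, -5.8]
finger_gap: 63.3
```

>>> arm_command:
  steps:
    - [0.62,[0,0,0.1],0]
    - [0.62,[0,0,0.1],0]
    - [0.62,[0,0,0.1],0]
    - [0.62,[0,0,0],0]
    - [0.62,[0,0,0],0]

```text
clock: 30.58
eef_pos: [611.2, 71.3, 18.7]
eef_rot: [-3.142, 0.0, 1.139]
wrist_force: [0.8, 0.5, -6.6]
finger_gap: 63.1
```

>>> arm_command:
  steps:
    - [0.62,[0,0,0.1],0]
    - [0.62,[0,0,0.1],0]
    - [0.62,[0,0,0.1],0]
    - [0.62,[0,0,0.05],0]
    - [0.62,[0,0,0],0]

```text
clock: 31.0
eef_pos: [611.1, 71.4, 15.0]
eef_rot: [-3.141, 0.0, 1.139]
wrist_force: [0.7, 0.1, -6.7]
finger_gap: 63.4
```

>>> arm_command:
  steps:
    - [0.62,[0,0,0.05],0]
    - [0.62,[0,0,0.03],0]
    - [0.62,[0,0,0],0]
    - [0.62,[0,0,0],0]

```text
clock: 31.33
eef_pos: [611.2, 71.4, 14.5]
eef_rot: [3.142, -0.0, 1.139]
wrist_force: [-0.1, -0.7, -5.8]
finger_gap: 63.5
```

>>> arm_command:
  steps:
    - [0.62,[0,0,0.03],0]
    - [0.62,[0,0,0.03],0]
    - [0.62,[0,0,0],0]
    - [0.62,[0,0,0],0]

```text
clock: 31.67
eef_pos: [611.2, 71.4, 13.9]
eef_rot: [3.142, -0.0, 1.139]
wrist_force: [0.2, 0.1, -5.8]
finger_gap: 62.9
```

>>> arm_command:
  steps:
    - [0.62,[0,0,0.03],0]
    - [0.62,[0,0,0.02],0]
    - [0.62,[0,0,0],0]
    - [0.62,[0,0,0],0]

```text
clock: 32.0
eef_pos: [611.2, 71.4, 13.8]
eef_rot: [3.141, -0.0, 1.139]
wrist_force: [-4.1, 0.5, 3.5]
finger_gap: 63.4
```

>>> arm_command:
  steps:
    - [0.62,[0,0,0.02],0]
    - [0.62,[0,0,0],0]
    - [0.62,[0,0,0],0]
    - [0.62,[0,0,0],0]

```text
clock: 32.33
eef_pos: [611.3, 71.4, 13.8]
eef_rot: [3.141, -0.0, 1.139]
wrist_force: [-4.8, -1.2, 6.1]
finger_gap: 63.4
```

>>> arm_command:
  steps:
    - [0.62,[0,0,-0.02],0]
    - [0.68,[0,0,0],0]
    - [0.72,[0,0,0],0]
    - [0.78,[0,0,0],0]
    - [0.82,[0,0,0],0]

```text
clock: 32.75
eef_pos: [611.4, 71.4, 13.3]
eef_rot: [3.141, -0.0, 1.139]
wrist_force: [-0.2, -0.4, -0.1]
finger_gap: 75.9
```

>>> arm_command:
  steps:
    - [0.85,[0,0,0],0]
    - [0.85,[0,0,-0.3],0]
    - [0.85,[0,0,-1],0]
    - [0.85,[0,0,-2],0]
    - [0.85,[0,0,-2.5],0]

```text
clock: 33.17
eef_pos: [610.5, 71.3, 71.5]
eef_rot: [-3.14, 0.001, 1.139]
wrist_force: [0.5, -0.0, 0.5]
finger_gap: 79.8
```

>>> arm_command:
  steps:
    - [0.85,[0,0,-3],0]
    - [0.85,[0,0,-3],0]
    - [0.85,[0,0,-1.5],0]
    - [0.85,[0,-1,0],0]
    - [0.85,[0,-2,0],0]

```text
clock: 33.58
eef_pos: [584.9, 83.4, 148.4]
eef_rot: [3.139, -0.002, 1.138]
wrist_force: [-0.0, -0.0, -0.0]
finger_gap: 79.6
```

>>> arm_command:
  steps:
    - [0.85,[0,-3,0],0]
    - [0.85,[0,-3,0],0]
    - [0.85,[0,-2,0],0]
    - [0.85,[0,-1,0],0]
    - [0.85,[0,0,0],0]

```text
clock: 34.0
eef_pos: [501.5, 122.3, 147.4]
eef_rot: [3.141, -0.001, 1.14]
wrist_force: [-0.5, -0.9, 1.0]
finger_gap: 80.0
```

```bash
python3 -c "
from h import *
go(611,71,140)
p,d=manip.camera('side');cv2.imwrite('pics/s10.png',cv2.resize(p[200:400,150:410,::-1],None,fx=3,fy=3,interpolation=2))
p,d=manip.camera('top');cv2.imwrite('pics/t10.png',cv2.resize(p[140:360,140:360,::-1],None,fx=2.7,fy=2.7,interpolation=2))
C=cal('top');P=cloud(C,d)
for n,x,y,r,h in(('tiny',611,257.5,12,37),('small',422.3,179.5,18,35),('med',452,30,25,33),('large',610.5,71,32,29),('vial',520,-23,12,50)):
    q=P[(abs(P[...,2]-h)<5)&(np.hypot(P[...,0]-x,P[...,1]-y)<r+12)];print(n,len(q),q.mean(0).round(1) if len(q) else 0)
"
```

```text
t 34.0 pos [501.5 122.3 147.4] rot [ 3.1406e+00 -7.0000e-04  1.1402e+00] gap 80.0 F [-0.5 -0.9  1. ]
tool cm [-0.09 12.09  0.74] turn None
tiny 39 [613.2 257.6  35.3]
small 0 0
med 274 [452.8  30.3  32. ]
large 375 [611.1  70.1  27.8]
vial 60 [525.3 -20.2  48.6]
```

View pics/s10.png

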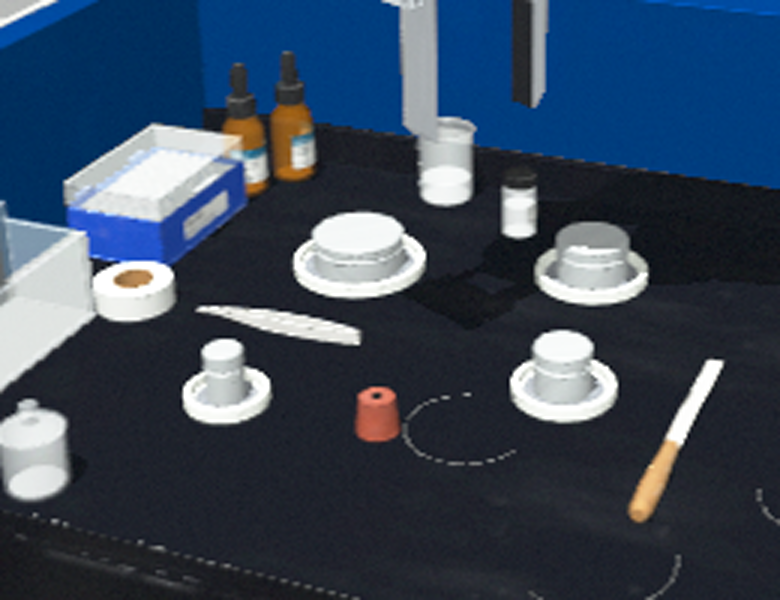

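View pics/t10.png

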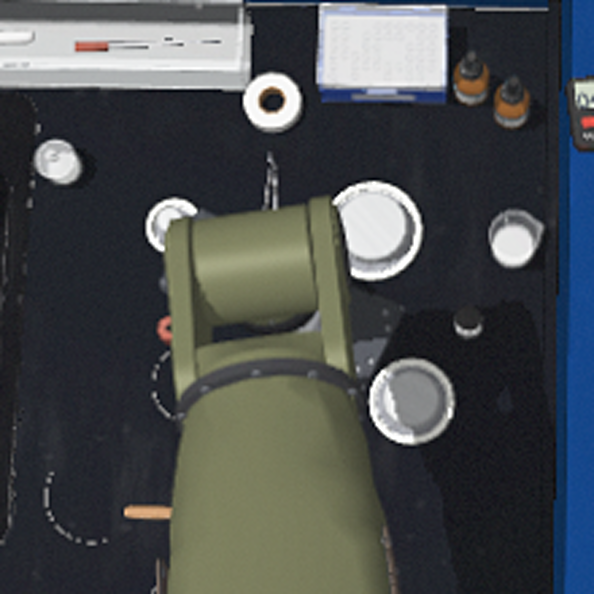

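All four weights stand flat in their own cases. In the top view the vial (468,321) and the beaker (515,240) are at the same pixels as at the start. I'm handing in.

```bash
python3 -c "
from cell import manip
print(manip.sign_off())"
```

```text
the job is handed in; nothing more can be done
None
```

I took the stack apart from the top down (tiny, small, medium, large) and set each weight in its own case. Each one was lowered slowly until the wrist force showed light contact, at most 12 N, and then released. The clock read about 34 s of the 120 s allowed when I handed it in.

**Last checks:**
- **Weights:** the side view shows all four upright and flat in the right cases. Top-camera depth puts tiny, medium and large within about 2 mm of their case centres.
- **Small weight:** the arm hid it from the top camera, so only the side view confirms it.
- **Vial and beaker:** in the top picture both are where they were at the start. The final depth reading for the vial is about 6 mm from the first. I put that down to the cap mask also catching its side, because its pixel position did not change.
- **Robot:** the gripper was clear of everything at sign-off.

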